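# Index a specimen carousel and trigger the label reader

## Robot

A 6-joint arm with a two-finger parallel gripper is mounted at the origin on a cart in front of the work surface, level with it; the furniture and walls round the work are solid. World frame = base frame: x ahead of the robot, y to its left, z up, the work surface at z = 0. Lengths are in m, angles in rad, forces in N, time in s.
With the tool pointing down it reaches from about 0.35 to 0.85 m from the base axis. Payload 8.1 kg.
Tool frame: the origin (TCP) lies midway between the tips of the shut fingers; the grasp point (between the pads) lies 19 mm behind it; z points along the fingers, y is the line along which they close (so a half turn about z gives the same grasp; the last joint's range is limited). The gripper opens to 93 mm and grips with 3 to 60 N. Pads are 15 mm wide; open, the fingers measure 128 mm over their backs; the gripper's body (75 mm by 188 mm) begins 65 mm behind the grasp point.
Start: joints at [-1.356, 0.13, 1.488, -0, 1.523, -0.085], TCP at [0.177, -0.573, 0.219] pointing down, gripper open.
Joint ranges: [-2.96, 2.96], [-0.89, 2.26], [0.02, 2.5], [-1.34, 4.48], [0, 2.73], [-2.66, 2.66]. Speed limits (rad/s): [2.39, 2.39, 2.79, 3.14, 3.14, 3.14].

## Interface

Orientations are given as a rotation vector (axis times angle).
In Python, from plant import read_state, read_camera, get_calibration, close_job gives the robot as it stands.
- The arm moves only by the shell command python3 -m crank 'ROWS' [FORCE]. ROWS is JSON, a list that holds one entry, the list of rows, each a list of 7 numbers: the gripper's target within -1 to 1 (fully open at 1, half-way at 0, shut at -1), then the shift along the tool's x, y, z as a fraction of full scale, then the turn, a rotation vector about the tool's x, y, z as a fraction of full scale. In form: [[[grip, x, y, z, rx, ry, rz], ...]]. A call has exactly 5 rows; each row is the pose to reach, as a shift and turn from the pose commanded when the call began, along the tool's axes at that moment; what a row does not reach only later rows make up. Full scale, the value 1, is 0.5 m for a shift and 90 degrees for a turn. A row lasts 1/8 s, in which the tool goes at most 62.5 mm and 10.7 degrees, less where a joint would pass 70% of its speed; a pose out of reach is approached as far as the arm can. A call with a number of a shift or a turn outside -1 to 1 is refused whole. A call with a gripper value outside its range is refused whole. The fingers move at their own pace and stop on an object; FORCE is the grip in N (left out, the last holds). Time passes only in rows, so rows that repeat a pose let the fingers close, or fill a call up. It gives the time, the measured TCP pose, the force, the opening and the grip force at its end, in the units of the state.
- read_state(): the state, without advancing time (a new reading comes with each control period).
- read_camera(name): name is "scene" or "top" or "wrist"; returns the picture (400x640x3 uint8, red, green, blue); there is no depth.
- get_calibration(name): a dict with "fx", "fy", "cx", "cy" (pixels), "eye" and "orientation" of the camera in the world; the wrist camera has in their place "mount" (4x4, takes a point from camera to tool coordinates, whose origin is the TCP and whose axes are the flange's). Camera axes: x right, y down, z forward; pixel columns grow to the right and rows downward; lengths in m; the calibration is good to about 2 mm. A picture is of the moment at which its call begins: read the wrist's pose just before it. get_calibration takes no time and is no camera call.
- close_job(): hands the job in; it is judged then, once.
The state is a dict: "t": time; "q": joint angles; "dq": joint speeds; "joint_torque": joint torques, N m; "tool_pos": TCP position; "orientation": TCP orientation; "force": force on the tool from outside, world axes, zero at the start; "wrist_torque": the same for the moment, N m; "opening": finger opening in m; "gripper_force": force on a finger pad.
Only numpy, scipy, OpenCV 4.12 (cv2) and the standard library are available. Lean on these libraries where they do the work, as an engineer would, in place of code of your own. Each camera call takes 0.05 s, during which the arm holds its last target. There are 200 camera calls.

## Task

With closed fingers, push on one of the carousel's black pegs to turn it round gently until the specimen cup with the teal lid stands centred in front of the red window of the white label reader, and let it come to rest there. Then press the green button on top of the reader right down and let it go, leaving the carousel as set. Grip and lift nothing, do not touch the cups, and leave the other things on the worktop where they are.

Things in the scene. Friction and masses are not known exactly. Their poses are not given: they have to be found in the camera images.
- carousel (a joint): carousel angle about its vertical axis, rad, counter-clockwise from above positive, 0 at the start, stops at +-7. Light steady friction (about 0.06 N m, 0.6 N at a peg): it stays where it is left
- axis (a point): point on the carousel's vertical axis, z = 0.022. The carousel is a white disc 188 mm across (top at z = 0.024) with three cup seats 120 degrees apart; half-way between them three steel spokes each end in an upright black finger peg just outside the disc
- post_1 (a point): top centre of a black finger peg at the end of a spoke, 110 mm from the axis; the peg is a round rubber sleeve 14 mm in diameter from z = 0.045 to z = 0.095, free on all sides (the cups, with tops at z = 0.094, are about 60 mm away); turns with the carousel
- post_2 (a point): top centre of a black finger peg at the end of a spoke, 110 mm from the axis; the peg is a round rubber sleeve 14 mm in diameter from z = 0.045 to z = 0.095, free on all sides (the cups, with tops at z = 0.094, are about 60 mm away); turns with the carousel
- post_3 (a point): top centre of a black finger peg at the end of a spoke, 110 mm from the axis; the peg is a round rubber sleeve 14 mm in diameter from z = 0.045 to z = 0.095, free on all sides (the cups, with tops at z = 0.094, are about 60 mm away); turns with the carousel
- read_point (a point): the reading position: the point 60 mm from the axis, on the circle of the cups, straight in front of the reader's red window. Its x axis points level outward from the axis to the reader, whose place differs each time. The reader is a white box, 60 mm deep, 72 wide, 36 tall, its middle 162 mm from the axis, outside the path of the pegs
- trigger_top (a point): centre of the top face of the green push button on top of the reader, 26 mm across, about 58 mm above the worktop, 165 mm from the axis; it is pressed straight down
- trigger (a joint): travel of the green push button, m: 0 released, 0.006 fully down (spring, about 4 N fully down; it returns by itself)
- cup_teal: the specimen cup with the teal (blue-green) lid, 62 mm across the lid and 70 mm tall, about 60 g, loose in one of the three round seats of the carousel (its foot sits inside a collar 12 mm high). Origin at the centre of its underside, 60 mm from the carousel's axis.
- cup_orange_a: a specimen cup with an orange lid and orange label band, 62 mm across the lid and 70 mm tall, about 60 g, loose in one of the three round seats of the carousel (its foot sits inside a collar 12 mm high). Origin at the centre of its underside, 60 mm from the carousel's axis.
- cup_orange_b: a specimen cup with an orange lid and teal label band, 62 mm across the lid and 70 mm tall, about 60 g, loose in one of the three round seats of the carousel (its foot sits inside a collar 12 mm high). Origin at the centre of its underside, 60 mm from the carousel's axis.
- slide_box: yellow slide box, 72 x 85 x 33 mm, a bystander on the worktop; origin at the centre of its underside
- timer: white digital timer lying flat, 68 x 62 x 18 mm, a bystander; origin at the centre of its underside
- reagent_bottle: small amber reagent bottle with black cap, 42 mm across and 91 mm tall, a bystander; origin at the centre of its underside
Things that resemble listed ones, but are neither listed nor needed, are in the scene too. Leave any pink or purple look-alike of the cup_teal alone.

How it is judged:
By the outcome, as a careful person would: the job done as asked, in the order asked, and still so for the second after the job is handed in, with the robot touching nothing.
It also fails if it takes over 64 s, if anything falls off the work surface, if the arm or the gripper's body presses on something with over 40 N, if the wrist force passes 120 N, or if a joint passes its speed limit or range.

## Working session

There is one attempt and no reset: what is moved stays moved. The work goes in short steps, Python scripts to look and compute and a shell command to move; the robot and the scene stay as the last step left them, time stands still between calls to the robot, and variables do not carry over. Pictures are saved under pics/ and viewed, at most 10 in all, crops included, and the job is handed in when it is done.

```bash
mkdir -p pics; ls; python3 - <<'E'
from plant import *
import cv2,numpy as np
for n in("top","scene"):
    cv2.imwrite(f"pics/{n}0.png",read_camera(n)[:,:,::-1]); print(n,get_calibration(n))
s=read_state();print(s)
E
```

```text
pics
top {'fx': 431.3436393455881, 'fy': 431.3436393455881, 'cx': 318.7411672920499, 'cy': 203.09017634364076, 'eye': array([0.15427174, 0.05980833, 1.41647878]), 'orientation': array([-2.18042901,  2.03629772, -0.204633  ])}
scene {'fx': 482.53867706000347, 'fy': 482.53867706000347, 'cx': 318.54089723957713, 'cy': 202.48237465437103, 'eye': array([-0.78730615, -0.54403421,  0.7633014 ]), 'orientation': array([-1.80112578,  1.06864036, -0.69888641])}
{'t': 0.1, 'q': array([-1.35638109e+00,  1.31068378e-01,  1.48914719e+00, -5.74945850e-06,
        1.52299738e+00, -8.54317484e-02]), 'dq': array([ 0.00091462, -0.00042761, -0.00354103,  0.00016523,  0.00016486,
        0.00072043]), 'joint_torque': array([ 4.42549454e-04, -5.61340964e+01, -4.93097234e+01,  7.69537711e-02,
        2.91451329e-02, -6.12144345e-05]), 'tool_pos': array([ 0.17711847, -0.57273728,  0.21771539]), 'orientation': array([-3.10475337e+00, -4.68995060e-01,  1.72940101e-04]), 'force': array([-0.66891335, -0.11367866,  0.0890782 ]), 'wrist_torque': array([ 0.02764341,  0.01804209, -0.00154857]), 'gripper_force': 0.0, 'opening': 0.09258073204275165}
```

View pics/top0.png

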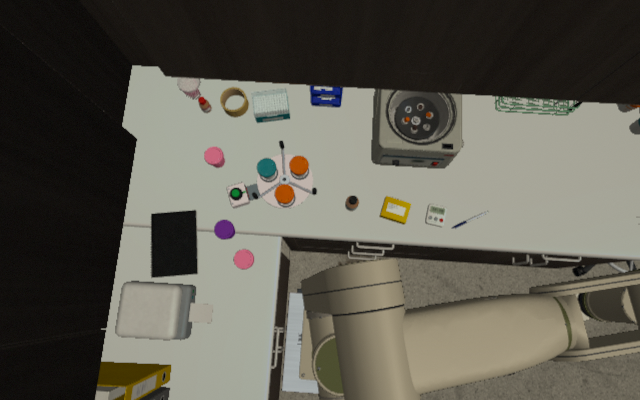

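View pics/scene0.png

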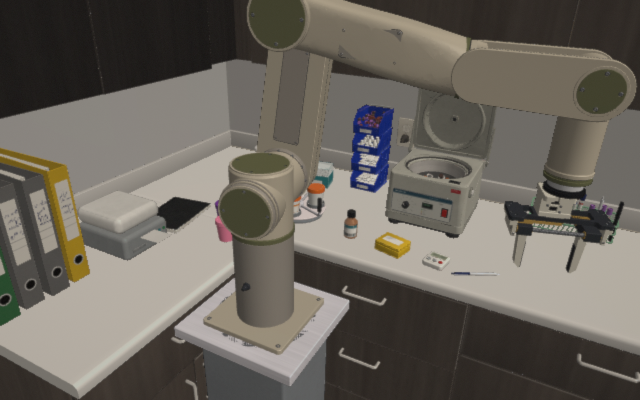

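The top view shows the carousel at about (285,180), with pegs near (282,145), (314,191) and (255,195). The teal cup is near (267,169), the reader near (239,193) and its green button near (236,194). I'll zoom in for exact positions.

```bash
cat > h.py <<'E'
from plant import *
import cv2,numpy as np
from scipy.spatial.transform import Rotation as R
def cam(n):
    c=get_calibration(n); return c,R.from_rotvec(c["orientation"]).as_matrix(),np.array(c["eye"])
def w(n,u,v,z):
    c,M,e=cam(n); d=M@[(u-c["cx"])/c["fx"],(v-c["cy"])/c["fy"],1]; return e+d*(z-e[2])/d[2]
def px(n,p):
    c,M,e=cam(n); q=M.T@(np.array(p)-e); return np.array([c["fx"]*q[0]/q[2]+c["cx"],c["fy"]*q[1]/q[2]+c["cy"]])
E
python3 - <<'E'
from h import *
im=cv2.imread("pics/top0.png")
c=im[130:220,220:330]; cv2.imwrite("pics/c0.png",cv2.resize(c,None,fx=7,fy=6.6,interpolation=cv2.INTER_CUBIC) if 0 else cv2.resize(c,None,fx=6,fy=6,interpolation=cv2.INTER_CUBIC))
hsv=cv2.cvtColor(im,cv2.COLOR_BGR2HSV)
def blob(lo,hi,z,x0=220,x1=330,y0=130,y1=220):
    m=cv2.inRange(hsv,lo,hi); k=np.zeros_like(m); k[y0:y1,x0:x1]=m[y0:y1,x0:x1]
    n,_,st,ce=cv2.connectedComponentsWithStats(k)
    for i in range(1,n):
        if st[i,4]>7: print(st[i,4],ce[i].round(1),w("top",*ce[i],z).round(4))
print("teal");blob((80,90,40),(100,255,255),.094)
print("orange");blob((3,150,120),(18,255,255),.094)
print("green");blob((50,120,40),(80,255,255),.058)
print("black");blob((0,0,0),(180,255,45),.095)
E
```

```text
teal
270 [266.2 167.4] [0.5312 0.2579 0.094 ]
orange
267 [298.5 164.8] [0.5468 0.1558 0.094 ]
279 [284.1 193.4] [0.4502 0.1937 0.094 ]
green
63 [235.2 192.8] [0.4498 0.3555 0.058 ]
black
21 [281.3 144.2] [0.6116 0.2164 0.095 ]
40 [237.2 194.8] [0.4355 0.3405 0.095 ]
16 [314.  190.8] [0.4649 0.1005 0.095 ]
21 [254.8 195.5] [0.4371 0.285  0.095 ]
```

View pics/c0.png

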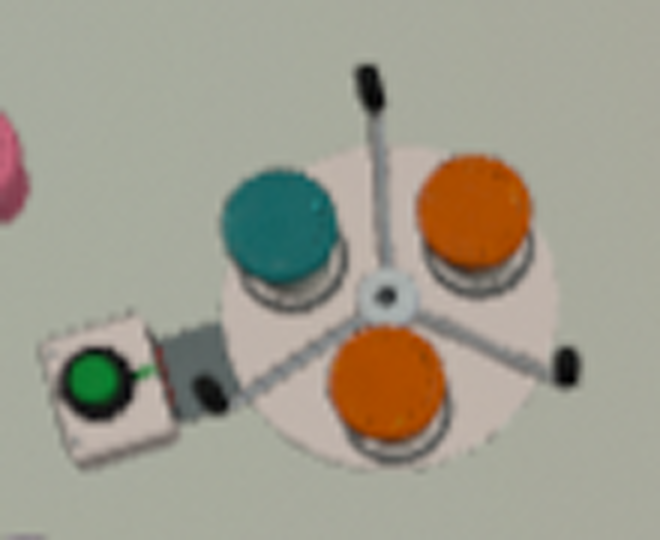

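Axis (mean of lids) is at about (0.509, 0.2025). The teal cup sits at 68.5° and the reader at 111.3°, so it needs about +42.8°. The peg at 248.5° then moves straight along +x, which makes it the best one to push.

```bash
cat >> h.py <<'E'
def rel(p,yaw=0.,p0=None,r0=None):
    "shift and turn fractions from current pose to world p, tool down, tool x at yaw"
    s=read_state(); M=R.from_rotvec(s["orientation"] if r0 is None else r0); p0=s["tool_pos"] if p0 is None else p0
    T=R.from_euler("z",yaw)*R.from_rotvec([np.pi,0,0])
    return (M.inv().apply(np.array(p)-p0)/.5).round(4),((M.inv()*T).as_rotvec()/(np.pi/2)).round(4)
E
python3 - <<'E'
from h import *
print("bottle cap",w("top",352,201,.091),"base",w("top",352,207,.0))
print("centrifuge front",w("top",372,163,.0),w("top",440,166,.15),w("top",376,160,.15))
for p in([.36,-.25,.22],[.41,.03,.22],[.432,.1,.22],[.432,.1,.06]): print(p,*rel(p))
E
```

```text
bottle cap [ 0.44114296 -0.02073226  0.091     ] base [ 0.44034224 -0.02735044  0.        ]
centrifuge front [ 0.5980544  -0.08739575  0.        ] [ 0.55555452 -0.27903059  0.15      ] [ 0.5614382  -0.08359686  0.15      ]
[0.36, -0.25, 0.22] [ 0.5401 -0.5086 -0.0037] [-1.000e-03  1.000e-04  1.909e-01]
[0.41, 0.03, 0.22] [ 0.801  -1.0141 -0.0028] [-1.000e-03  1.000e-04  1.909e-01]
[0.432, 0.1, 0.22] [ 0.8844 -1.1349 -0.0026] [-1.000e-03  1.000e-04  1.909e-01]
[0.432, 0.1, 0.06] [ 0.8844 -1.1344  0.3174] [-1.000e-03  1.000e-04  1.909e-01]
```

```bash
python3 -m crank '[[[-1,0.05,-0.05,0,0,0,0.04],[-1,0.13,-0.12,0,0,0,0.08],[-1,0.22,-0.2,0,0,0,0.13],[-1,0.31,-0.28,0,0,0,0.19],[-1,0.38,-0.35,0,0,0,0.191]]]'
python3 - <<'E'
from h import *
for p in([.36,-.20,.22],[.40,.03,.22],[.425,.1,.22],[.425,.1,.06]): print(p,*rel(p))
E
```

```text
t: 0.72
tool_pos: [0.3078, -0.3478, 0.2182]
orientation: [-3.141, 0.002, 0.0]
force: [1.1, -0.3, 0.9]
opening: 0.0479
gripper_force: 0.0
[0.36, -0.2, 0.22] [ 0.1041 -0.2958 -0.0033] [-0.0004  0.     -0.0008]
[0.4, 0.03, 0.22] [ 0.1835 -0.7559 -0.0031] [-0.0004  0.     -0.0008]
[0.425, 0.1, 0.22] [ 0.2333 -0.8959 -0.003 ] [-0.0004  0.     -0.0008]
[0.425, 0.1, 0.06] [ 0.2333 -0.8958  0.317 ] [-0.0004  0.     -0.0008]
```

```bash
python3 -m crank '[[[-1,0.03,-0.06,0,0,0,0],[-1,0.07,-0.17,0,0,0,0],[-1,0.1,-0.28,0,0,0,0],[-1,0.12,-0.39,0,0,0,0],[-1,0.14,-0.46,0,0,0,0]]]'; python3 -m crank '[[[-1,0.02,-0.08,0,0,0,0],[-1,0.04,-0.19,0,0,0,0],[-1,0.06,-0.29,0,0,0,0],[-1,0.08,-0.38,0,0,0,0],[-1,0.09,-0.43,0,0,0,0]]]'
python3 - <<'E'
from h import *
for p in([.43,.1,.22],[.43,.1,.06]): print(p,*rel(p))
cv2.imwrite("pics/top1.png",cv2.resize(read_camera("top")[100:260,180:400,::-1],None,fx=3,fy=3))
E
```

```text
t: 1.35
tool_pos: [0.377, -0.1177, 0.2184]
orientation: [-3.141, -0.002, -0.0]
force: [-0.2, -1.0, -0.4]
opening: 0.0011
gripper_force: 0.0
t: 1.98
tool_pos: [0.4219, 0.0972, 0.2183]
orientation: [-3.141, -0.003, 0.001]
force: [0.5, 0.1, 0.4]
opening: 0.0005
gripper_force: 0.0
[0.43, 0.1, 0.22] [ 0.0161 -0.0056 -0.0034] [-0.0002  0.0004  0.0012]
[0.43, 0.1, 0.06] [ 0.0163 -0.0055  0.3166] [-0.0002  0.0004  0.0012]
```

View pics/top1.png

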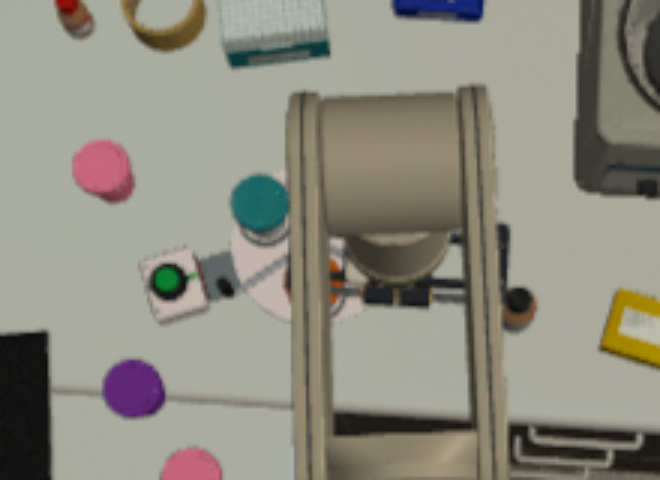

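The teal lid, button and reader all stay visible past the arm, and the fingers are behind the peg. Next I descend.

```bash
python3 -m crank '[[[-1,0,-0.003,0.06,0,0,0],[-1,0,-0.006,0.15,0,0,0],[-1,0,-0.006,0.24,0,0,0],[-1,0,-0.006,0.3,0,0,0],[-1,0,-0.006,0.316,0,0,0]]]'; python3 -m crank '[[[-1,0.008,0,0,0,0,0],[-1,0.016,0,0,0,0,0],[-1,0.024,0,0,0,0,0],[-1,0.032,0,0,0,0,0],[-1,0.04,0,0,0,0,0]]]'
cat >> h.py <<'E'
def teal():
    im=read_camera("top")[:,:,::-1].copy()
    hsv=cv2.cvtColor(im,cv2.COLOR_BGR2HSV); m=cv2.inRange(hsv,(80,90,40),(100,255,255)); k=np.zeros_like(m); k[130:240,215:330]=m[130:240,215:330]
    n,l,st,ce=cv2.connectedComponentsWithStats(k); i=1+st[1:,4].argmax(); p=w("top",*ce[i],.094); d=p-[.5094,.2025,.094]
    print("teal area",st[i,4],ce[i].round(1),p.round(4),"r",np.hypot(*d[:2]).round(4),"ang",np.degrees(np.arctan2(d[1],d[0])).round(2)); return im
E
python3 -c "
from h import *
teal()"
```

```text
t: 2.65
tool_pos: [0.42, 0.0975, 0.0583]
orientation: [3.141, -0.001, -0.007]
force: [-0.5, 0.1, 0.0]
opening: 0.0004
gripper_force: 0.0
t: 3.28
tool_pos: [0.4427, 0.0981, 0.0609]
orientation: [-3.142, 0.0, -0.001]
force: [-0.2, -0.3, -0.1]
opening: 0.0008
gripper_force: 0.0
teal area 268 [266.2 167.5] [0.531  0.2581 0.094 ] r 0.0596 ang 68.74
```

```bash
for i in 1 2; do python3 -m crank '[[[-1,0.008,0,0,0,0,0],[-1,0.016,0,0,0,0,0],[-1,0.024,0,0,0,0,0],[-1,0.032,0,0,0,0,0],[-1,0.04,0,0,0,0,0]]]' |grep -E "pos|force:"; done
python3 -c "
from h import *
teal()"
```

```text
tool_pos: [0.4622, 0.098, 0.0605]
force: [-1.0, -0.3, 0.5]
gripper_force: 0.6
tool_pos: [0.4825, 0.0981, 0.0607]
force: [-1.4, -0.5, 0.3]
gripper_force: 0.4
teal area 269 [264.7 171.8] [0.5164 0.2613 0.094 ] r 0.0593 ang 83.19
```

```bash
for i in 1 2; do python3 -m crank '[[[-1,0.008,0,0,0,0,0],[-1,0.016,0,0,0,0,0],[-1,0.024,0,0,0,0,0],[-1,0.032,0,0,0,0,0],[-1,0.04,0,0,0,0,0]]]' |grep -E "pos|force:"; done
python3 - <<'E'
from h import *
im=teal()
cv2.imwrite("pics/c2.png",cv2.resize(im[140:230,215:325],None,fx=6,fy=6,interpolation=cv2.INTER_CUBIC))
E
```

```text
tool_pos: [0.5025, 0.098, 0.0607]
force: [-0.6, 0.8, 0.1]
gripper_force: 0.3
tool_pos: [0.5224, 0.0981, 0.0606]
force: [-0.8, 0.2, 0.3]
gripper_force: 0.4
teal area 270 [264.2 178.4] [0.4947 0.2609 0.094 ] r 0.0602 ang 104.16
```

View pics/c2.png

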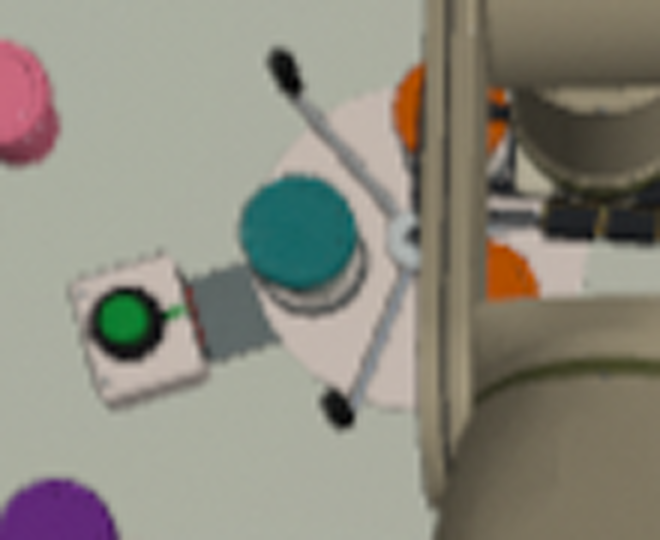

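The teal lid is at crop (298,232) and the button at (125,320), so about 7° remains. I'll refine the reader direction and make a slower push.

```bash
python3 -m crank '[[[-1,0.004,0,0,0,0,0],[-1,0.008,0,0,0,0,0],[-1,0.012,0,0,0,0,0],[-1,0.016,0,0,0,0,0],[-1,0.02,0,0,0,0,0]]]' |grep -E "pos|force:"
python3 - <<'E'
from h import *
f=lambda a,b,z=.036: w("top",215+a/6,140+b/6,z)
for a,b in(((75,285),(170,250)),((115,408),(205,375)),((115,408),(75,285)),((205,375),(170,250))):
    d=f(*a)-f(*b); print(np.degrees(np.arctan2(d[1],d[0])).round(1),np.hypot(*d[:2]).round(4))
c=np.mean([f(75,285),f(170,250),f(205,375),f(115,408)],0)-[.5094,.2025,0];print("box",np.degrees(np.arctan2(c[1],c[0])),np.hypot(*c[:2]))
ims=[teal() for _ in range(3)]
for im in ims:
    hsv=cv2.cvtColor(im,cv2.COLOR_BGR2HSV)
    for lo,hi,z in(((50,120,40),(80,255,255),.058),):
        k=cv2.inRange(hsv,lo,hi); k[:,:225]=0;k[:,244:]=0;k[:180]=0;k[:,]=k
        n,l,st,ce=cv2.connectedComponentsWithStats(k);i=1+st[1:,4].argmax();p=w("top",*ce[i],z);d=p-[.5094,.2025,z];print(p.round(4),np.hypot(*d[:2]).round(4),np.degrees(np.arctan2(d[1],d[0])).round(2))
E
```

```text
tool_pos: [0.5322, 0.0981, 0.0606]
force: [-0.4, 1.7, -0.5]
gripper_force: 0.6
115.0 0.0552
114.7 0.0517
-156.3 0.0731
-159.0 0.0736
box 112.68888410934612 0.15833376951421088
teal area 275 [264.7 180. ] [0.4897 0.2589 0.094 ] r 0.0597 ang 109.28
teal area 278 [264.7 180. ] [0.4895 0.2588 0.094 ] r 0.0597 ang 109.5
teal area 277 [264.7 180. ] [0.4895 0.2589 0.094 ] r 0.0598 ang 109.45
[0.4501 0.3556 0.058 ] 0.1642 111.19
[0.4496 0.3554 0.058 ] 0.1642 111.35
[0.4496 0.3554 0.058 ] 0.1642 111.35
```

```bash
python3 -m crank '[[[-1,0.002,0,0,0,0,0],[-1,0.004,0,0,0,0,0],[-1,0.006,0,0,0,0,0],[-1,0.006,0,0,0,0,0],[-1,0.006,0,0,0,0,0]]]' |grep -E "pos|force:"
python3 -c "
from h import *
teal();print(get_calibration('wrist'))"
python3 -m crank '[[[-1,-0.01,0,0,0,0,0],[-1,-0.03,0,0,0,0,0],[-1,-0.06,0,-0.06,0,0,0],[-1,-0.08,0,-0.16,0,0,0],[-1,-0.08,0,-0.26,0,0,0]]]' |grep -E "pos|force:"
python3 -m crank '[[[-1,0,-0.08,-0.06,0,0,0],[-1,0,-0.18,-0.12,0,0,0],[-1,0,-0.27,-0.18,0,0,0],[-1,0,-0.3,-0.2,0,0,0],[-1,0,-0.3,-0.2,0,0,0]]]' |grep -E "pos|force:"
python3 - <<'E'
from h import *
teal(); s=read_state(); im=read_camera("wrist")[:,:,::-1]; print(s["tool_pos"],s["orientation"]); np.savez("w1",p=s["tool_pos"],r=s["orientation"],im=im)
cv2.imwrite("pics/w1.png",im)
E
```

```text
tool_pos: [0.5353, 0.098, 0.0607]
force: [0.8, -0.7, 0.1]
gripper_force: 0.1
teal area 274 [264.8 180.6] [0.4878 0.2583 0.094 ] r 0.0598 ang 111.18
{'fx': 308.75650511232664, 'fy': 308.75650511232664, 'cx': 319.97545553459867, 'cy': 202.7939700860457, 'mount': array([[ 5.64205846e-04, -9.58513502e-01, -2.85046572e-01,
         7.84912340e-02],
       [ 9.99999497e-01,  3.04461062e-04,  9.55547442e-04,
        -8.97622777e-04],
       [-8.29119543e-04, -2.85046968e-01,  9.58513192e-01,
        -1.64871966e-01],
       [ 0.00000000e+00,  0.00000000e+00,  0.00000000e+00,
         1.00000000e+00]])}
tool_pos: [0.4935, 0.098, 0.1915]
force: [0.5, 0.8, -0.2]
gripper_force: 0.0
tool_pos: [0.495, 0.2484, 0.2908]
force: [0.9, -0.2, -0.6]
gripper_force: 0.0
teal area 239 [264.5 179.5] [0.4911 0.2598 0.094 ] r 0.0601 ang 107.73
[0.49480107 0.24737895 0.28975058] [ 3.14062480e+00  4.46025010e-04 -1.38625517e-03]
```

View pics/w1.png

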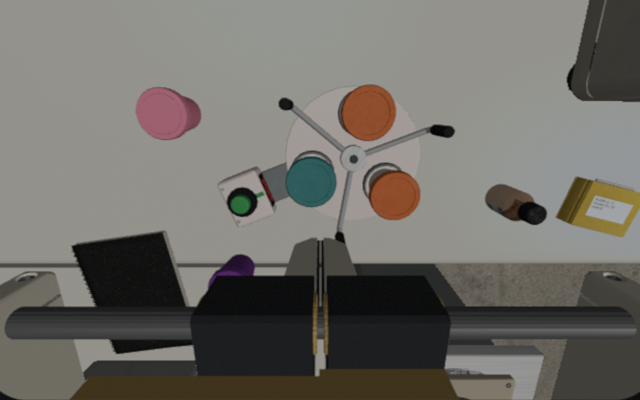

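The wrist picture shows the teal lid at (311,182), hub (353,158), button (241,202) and reader (247,196). I'll overlay the model to check the alignment. The 107.7° from the top camera is only because the arm partly hides the lid.

```bash
cat > ov.py <<'E'
from h import *
d=np.load("w1.npz"); c=get_calibration("wrist"); M=c["mount"]; T=np.eye(4); T[:3,:3]=R.from_rotvec(d["r"]).as_matrix(); T[:3,3]=d["p"]; C=T@M
def wpx(P):
    q=(np.atleast_2d(P)-C[:3,3])@C[:3,:3]; return np.c_[c["fx"]*q[:,0]/q[:,2]+c["cx"],c["fy"]*q[:,1]/q[:,2]+c["cy"]]
def ww(u,v,z):
    r=C[:3,:3]@[(u-c["cx"])/c["fx"],(v-c["cy"])/c["fy"],1]; return C[:3,3]+r*(z-C[2,3])/r[2]
im=d["im"]; hsv=cv2.cvtColor(im,cv2.COLOR_BGR2HSV)
def blobs(lo,hi,z,box):
    m=cv2.inRange(hsv,lo,hi); k=np.zeros_like(m); x0,x1,y0,y1=box; k[y0:y1,x0:x1]=m[y0:y1,x0:x1]; o=[]
    n,l,st,ce=cv2.connectedComponentsWithStats(k)
    for i in range(1,n):
        if st[i,4]>120: o.append(ww(*ce[i],z)); print(st[i,4],ce[i].round(1),o[-1].round(4))
    return o
t=blobs((80,70,40),(100,255,255),.094,(280,345,150,215)); o=blobs((3,110,90),(18,255,255),.094,(330,430,80,225)); g=blobs((50,100,40),(80,255,255),.058,(225,262,185,220))
A=np.mean(t+o,0); A[2]=0; print("axis",A, "hub@.03",ww(353.5,158.5,.03))
ang=lambda p:np.degrees(np.arctan2(*(p-A)[1::-1]))
print([ang(p).round(2) for p in t+o+g],[np.hypot(*(p-A)[:2]).round(4) for p in t+o+g])
th=np.radians(ang(t[0])); ph=np.radians(ang(g[0]))
S=4; X0,Y0=205,75; big=cv2.resize(im[75:215+35,205:400],None,fx=S,fy=S,interpolation=cv2.INTER_CUBIC)[:600]
def draw(P,col):
    q=((wpx(P)-[X0,Y0]+.5)*S-.5); cv2.polylines(big,[np.round(q).astype(int)],True,col,1)
a=np.linspace(0,2*np.pi,60); circ=lambda x,y,r,z:np.c_[x+r*np.cos(a),y+r*np.sin(a),0*a+z]
draw(circ(A[0],A[1],.094,.024),(255,0,0))
for i in range(3):
    b=th+i*2*np.pi/3; draw(circ(A[0]+.06*np.cos(b),A[1]+.06*np.sin(b),.031,.094),(255,255,0)); b+=np.pi/3; draw(circ(A[0]+.11*np.cos(b),A[1]+.11*np.sin(b),.007,.095),(0,0,255))
e=np.array([np.cos(ph),np.sin(ph),0]); n=np.array([-e[1],e[0],0])
bx=lambda z:[A+e*(.162+i*.03)+n*j*.036+[0,0,z] for i,j in((-1,-1),(1,-1),(1,1),(-1,1))]
draw(bx(.036),(255,0,255)); draw(bx(0.),(255,0,255)); q=A+e*.165; draw(circ(q[0],q[1],.013,.058),(0,255,255))
cv2.imwrite("pics/ov1.png",big)
E
python3 ov.py
```

```text
1959 [310.7 181.5] [0.4925 0.2589 0.094 ]
2341 [368.3 112.3] [0.5717 0.1936 0.094 ]
1858 [394.9 195.6] [0.475  0.1571 0.094 ]
319 [240.2 204. ] [0.4534 0.3547 0.058 ]
axis [0.51305668 0.20316759 0.        ] hub@.03 [0.5104088  0.20150305 0.03      ]
[np.float64(110.3), np.float64(-9.27), np.float64(-129.52), np.float64(111.5)] [np.float64(0.0594), np.float64(0.0594), np.float64(0.0598), np.float64(0.1628)]
```

View pics/ov1.png

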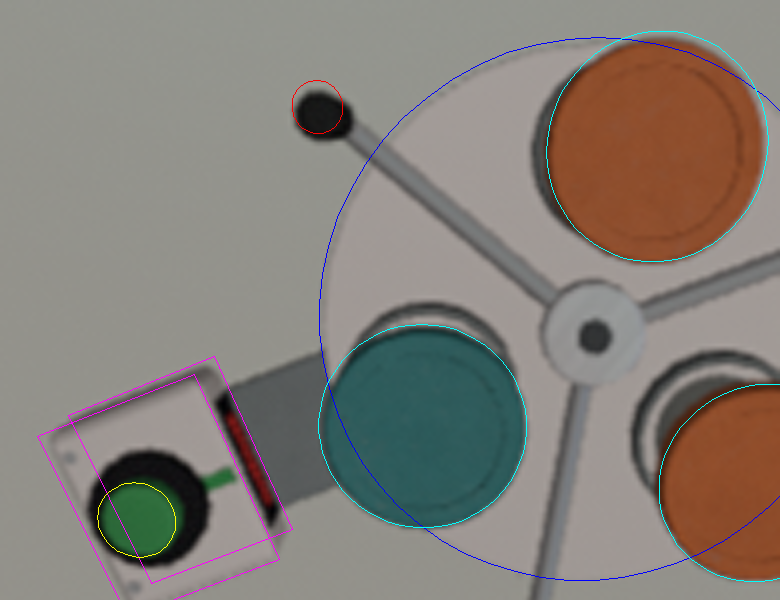

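```bash
cat > fit.py <<'E'
import io,contextlib
with contextlib.redirect_stdout(io.StringIO()):
    from ov import *
from scipy.optimize import least_squares
C0=C.copy(); P=lambda x,y:np.array([(x+.5)/4-.5+205,(y+.5)/4-.5+75])
def model(v):
    global C
    C=C0.copy(); C[:3,:3]=R.from_rotvec(v[:3]).as_matrix()@C0[:3,:3]; C[:3,3]+=v[3:6]
    ax,ay,th,ph,hz=v[6:]
    pol=lambda r,b,z:wpx([ax+r*np.cos(b),ay+r*np.sin(b),z])[0]
    box=lambda i,j,z=.036:wpx([ax+np.cos(ph)*(.162+i*.03)-np.sin(ph)*j*.036,ay+np.sin(ph)*(.162+i*.03)+np.cos(ph)*j*.036,z])[0]
    r=[]
    add=lambda p,q,s:r.extend((p-q)/s)
    add(pol(.06,th,.094),[310.7,181.5],.6); add(pol(.06,th-2*np.pi/3,.094),[368.6,111.9],.6); add(pol(.06,th+2*np.pi/3,.094),[394.9,195.6],.6)
    add(pol(.165,ph,.058),P(137,520),.6); add(wpx([ax,ay,hz])[0],P(595,336),.5)
    add(box(1,-1),P(48,437),.8); add(box(-1,-1),P(205,368),.8); add(box(-1,1),P(284,528),1.2)
    add(pol(.11,th+np.pi/3*5,.095),P(318,112),1)
    # disc edge at left and top
    a=np.linspace(0,2*np.pi,720); q=wpx(np.c_[ax+.094*np.cos(a),ay+.094*np.sin(a),0*a+.024]); r+=[(q[:,0].min()-P(320,0)[0])/.5,(q[:,1].min()-P(0,39)[1])/.7]
    m=pol(.140,ph,.036)-P(235,472); dd=pol(.14,ph,.036)-pol(.15,ph,.036); dd/=np.linalg.norm(dd); r.append((m[0]*dd[1]-m[1]*dd[0])/.5)
    r+=list(v[:3]/.006)+list(v[3:6]/.002)+[(hz-.035)/.01]
    return np.array(r)
v0=np.r_[np.zeros(6),A[0],A[1],np.radians(110.5),np.radians(111.4),.035]
s=least_squares(model,v0); J=np.linalg.inv(s.jac.T@s.jac)
print(s.x.round(4),"th,ph deg",np.degrees(s.x[8:10]).round(2),"sig of diff",np.degrees(np.sqrt(J[8,8]+J[9,9]-2*J[8,9])).round(2)); print(s.fun.round(1))
E
python3 fit.py
```

```text
[0.     0.     0.     0.     0.     0.     0.513  0.2025 1.9311 1.9438
 0.0432] th,ph deg [110.65 111.37] sig of diff 0.37
[ 0.3  0.8  0.9  0.   1.3  0.1  0.4 -0.4  1.  -1.1 -3.  -0.5 -2.9  1.6
 -0.7  6.4 -0.  -0.7  0.5 -0.7  1.2  0.   0.   0.   0.   0.   0.   0.8]
```

```bash
sed -i 's/    global C$/    import ov/; s/^    C=C0.copy(); C\[:3,:3\]=/    ov.C=C=C0.copy(); C[:3,:3]=/; s/^    add(box(1,-1).*$//' fit.py; python3 fit.py
```

```text
[-7.0000e-04 -2.1000e-03  0.0000e+00  0.0000e+00 -0.0000e+00  1.1000e-03
  5.1350e-01  2.0270e-01  1.9295e+00  1.9471e+00  4.4200e-02] th,ph deg [110.55 111.56] sig of diff 0.41
[-0.4  0.7  0.1  0.4  0.2  0.2  0.3  0.4  0.3 -0.6 -0.2 -0.6 -0.1 -0.1
  0.5 -0.1 -0.4  0.   0.  -0.   0.5  0.9]
```

The fit gives carousel 110.5° and reader 111.5°, so about 0.9° is left. I'll retrace the path and add 1.5 mm more push.

```bash
python3 -m crank '[[[-1,0,0.07,0.05,0,0,0],[-1,0,0.16,0.11,0,0,0],[-1,0,0.25,0.17,0,0,0],[-1,0,0.3,0.2,0,0,0],[-1,0,0.3,0.2,0,0,0]]]' |grep -E "pos|force:"
python3 -m crank '[[[-1,0,0,0.08,0,0,0],[-1,0,0,0.17,0,0,0],[-1,0.01,0,0.24,0,0,0],[-1,0.03,0,0.26,0,0,0],[-1,0.05,0,0.26,0,0,0]]]' |grep -E "pos|force:"
python3 -m crank '[[[-1,0.012,0,0,0,0,0],[-1,0.022,0,0,0,0,0],[-1,0.028,0,0,0,0,0],[-1,0.031,0,0,0,0,0],[-1,0.033,0,0,0,0,0]]]' |grep -E "pos|force:"
python3 -m crank '[[[-1,0,0,0,0,0,0],[-1,0,0,0,0,0,0],[-1,0,0,0,0,0,0],[-1,0,0,0,0,0,0],[-1,0,0,0,0,0,0]]]' |grep -E "pos|force:"
python3 -c "
from h import *
for i in range(3): teal()"
```

```text
tool_pos: [0.4932, 0.0951, 0.1878]
force: [0.5, -0.1, -0.3]
gripper_force: 0.0
tool_pos: [0.5196, 0.0982, 0.0597]
force: [0.1, 0.1, -0.6]
gripper_force: 0.0
tool_pos: [0.5366, 0.0981, 0.0607]
force: [-1.1, -0.1, 0.8]
gripper_force: 0.4
tool_pos: [0.5366, 0.098, 0.0606]
force: [0.2, -0.3, 0.4]
gripper_force: 0.1
teal area 280 [264.9 180.7] [0.4873 0.2581 0.094 ] r 0.0598 ang 111.72
teal area 281 [264.9 180.8] [0.487 0.258 0.094] r 0.0599 ang 111.98
teal area 279 [264.9 180.7] [0.4874 0.2581 0.094 ] r 0.0598 ang 111.62
```

```bash
python3 -m crank '[[[-1,-0.01,0,0,0,0,0],[-1,-0.03,0,0,0,0,0],[-1,-0.06,0,-0.06,0,0,0],[-1,-0.08,0,-0.16,0,0,0],[-1,-0.08,0,-0.22,0,0,0]]]' |grep -E "pos|force:"
python3 -m crank '[[[-1,-0.02,-0.1,0,0,0,0],[-1,-0.04,-0.21,0,0,0,0],[-1,-0.06,-0.32,0,0,0,0],[-1,-0.08,-0.43,0,0,0,0],[-1,-0.09,-0.515,0,0,0,0]]]' |grep -E "pos|force:"
python3 - <<'E'
from h import *
print(*rel([.4515,.356,.085])); teal()
E
```

```text
tool_pos: [0.4963, 0.0982, 0.1731]
force: [0.3, -0.4, 0.1]
gripper_force: 0.0
tool_pos: [0.4503, 0.3575, 0.1707]
force: [0.4, -0.9, 0.1]
gripper_force: 0.0
[0.0025 0.0029 0.1713] [-0.0001  0.      0.0007]
teal area 280 [264.9 180.8] [0.4871 0.2581 0.094 ] r 0.0599 ang 111.88
```

```bash
python3 -m crank '[[[-1,0.003,0,0.06,0,0,0],[-1,0.003,0,0.13,0,0,0],[-1,0.003,0,0.18,0,0,0],[-1,0.003,0,0.2,0,0,0],[-1,0.003,0,0.206,0,0,0]]]' |grep -E "pos|force:"
python3 -m crank '[[[-1,0,0,0.004,0,0,0],[-1,0,0,0.008,0,0,0],[-1,0,0,0.012,0,0,0],[-1,0,0,0.014,0,0,0],[-1,0,0,0.014,0,0,0]]]' |grep -E "pos|force:"
python3 - <<'E'
from h import *
print(read_state()["force"]); im=read_camera("scene")[:,:,::-1]; u=px("scene",[.4515,.356,.058]).astype(int); print(u)
cv2.imwrite("pics/s2.png",cv2.resize(im[max(0,u[1]-60):u[1]+60,u[0]-80:u[0]+80],None,fx=4,fy=4))
E
```

```text
tool_pos: [0.453, 0.3553, 0.0676]
force: [-0.7, -0.1, 0.6]
gripper_force: 0.0
tool_pos: [0.4532, 0.3555, 0.0606]
force: [0.1, -0.6, -0.9]
gripper_force: 0.0
[ 0.1169343  -0.60433523 -0.89693134]
[250 194]
```

Not in contact yet (TCP z 0.0606). I'll press down in small steps.

```bash
for i in 1 2; do python3 -m crank '[[[-1,0,0,0.002,0,0,0],[-1,0,0,0.004,0,0,0],[-1,0,0,0.006,0,0,0],[-1,0,0,0.008,0,0,0],[-1,0,0,0.008,0,0,0]]]' |grep -E "pos|force:"; done
```

```text
tool_pos: [0.4533, 0.3555, 0.0567]
force: [-0.5, 0.4, 1.9]
gripper_force: 0.9
tool_pos: [0.4532, 0.3556, 0.0526]
force: [-0.5, -0.2, 3.4]
gripper_force: 1.8
```

```bash
python3 -m crank '[[[-1,0,0,0.001,0,0,0],[-1,0,0,0.002,0,0,0],[-1,0,0,0.003,0,0,0],[-1,0,0,0.004,0,0,0],[-1,0,0,0.004,0,0,0]]]' |grep -E "pos|force:"
```

```text
tool_pos: [0.4533, 0.3556, 0.0521]
force: [-6.0, -4.2, 14.7]
gripper_force: 7.5
```

It is at the end stop: the force jumped to 15 N and the travel stopped. Release and rise.

```bash
python3 -m crank '[[[-1,0,0,-0.008,0,0,0],[-1,0,0,-0.03,0,0,0],[-1,0,0,-0.1,0,0,0],[-1,0,0,-0.2,0,0,0],[-1,0,0,-0.28,0,0,0]]]' |grep -E "pos|force:"
python3 -m crank '[[[-1,0,0.08,-0.06,0,0,0],[-1,-0.04,0.16,-0.12,0,0,0],[-1,-0.08,0.24,-0.18,0,0,0],[-1,-0.1,0.28,-0.2,0,0,0],[-1,-0.1,0.28,-0.2,0,0,0]]]'
python3 - <<'E'
from h import *
im=teal(); cv2.imwrite("pics/top3.png",cv2.resize(im[100:260,160:440],None,fx=2.8,fy=2.8))
E
```

```text
tool_pos: [0.4534, 0.3557, 0.1929]
force: [0.5, 0.2, -0.4]
gripper_force: 0.0
t: 17.1
tool_pos: [0.4036, 0.215, 0.2923]
orientation: [-3.14, 0.003, -0.005]
force: [1.2, 0.8, 0.1]
opening: 0.0005
gripper_force: 0.0Traceback (most recent call last):
  File "<stdin>", line 2, in <module>
  File "h.py", line 18, in teal
    n,l,st,ce=cv2.connectedComponentsWithStats(k); i=1+st[1:,4].argmax(); p=w("top",*ce[i],.094); d=p-[.5094,.2025,.094]
                                                       ~~~~~~~~~~~~~~~^^
ValueError: attempt to get argmax of an empty sequence
```

The arm hides the cup here, so I'll move aside along -y.

```bash
python3 -m crank '[[[-1,0,0.08,0,0,0,0],[-1,0,0.18,0,0,0,0],[-1,0,0.28,0,0,0,0],[-1,0,0.36,0,0,0,0],[-1,0,0.38,0,0,0,0]]]' | grep -E "t:|pos"
python3 - <<'E'
from h import *
im=teal(); cv2.imwrite("pics/top3.png",cv2.resize(im[100:260,160:440],None,fx=2.8,fy=2.8))
E
```

```text
t: 17.77
tool_pos: [0.4033, 0.0244, 0.2896]
teal area 280 [264.9 180.8] [0.4871 0.2581 0.094 ] r 0.0599 ang 111.88
```

View pics/top3.png

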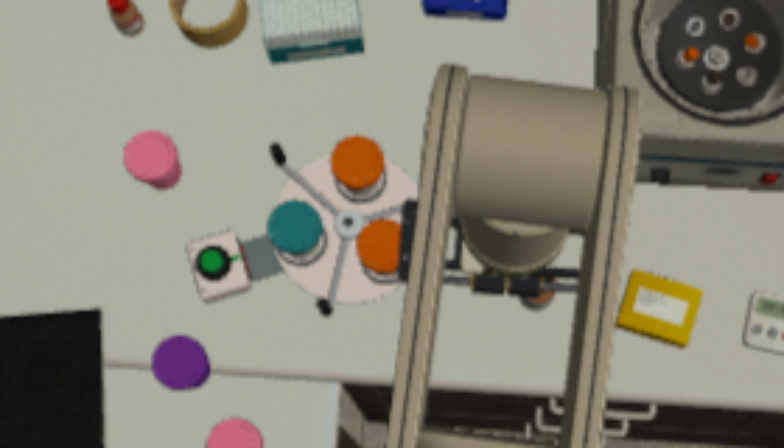

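The teal lid (295,226) stands in line with the window and button (212,262). The carousel hasn't moved, the button has been released, and the bystanders are in place.

```bash
python3 -c "
from plant import close_job
print(close_job())"
```

```text
the job is handed in; nothing more can be done
None
```

The job is handed in: the teal-lidded cup stands in front of the reader's red window, within about 1° by my measurements, and the green button was pressed to its end stop and released without moving the carousel.

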